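# Put the shoe-care kit back in its box

## Task

Put the shoe-care things on the mat back in the wooden box, each flat on the floor of its own bay: the shoe brush, bristles down, in the wide long bay, the small dauber, bristles down, in the narrow long bay, the polish tin, lid up, in the larger short bay and the little cream jar, lid up, in the smaller short bay. Set the cream jar down, do not drop it: it breaks. The clothes brush with the handle, the wide flat skin-cream tin and the taller capsule jar do not belong to the kit, so leave them where they are on the mat.

Things in the scene. Friction and masses are not known exactly. Their poses are not given: they have to be found in the camera images.
- shoe_box: Open wooden box, fixed, any yaw, 190 (x) x 298 (y) mm, sides 50 high, floor top at z 8, partitions 5 thick up to z 26. Origin: centre of underside. Bays in its frame, mm: wide long x -89..89, y 47..143; narrow long x -89..89, y -24..42; larger short x -89..9, y -143..-29; smaller short x 14..89, y -143..-29. Long bays run along x.
- mat: Grey rubber shoe-cleaning mat, 345 (x) x 410 (y) mm, 3 mm thick, fixed; left or right of the robot, the box on the other side. Origin: centre of its underside. The seven loose things below stand on it: the brushes in the far row, pointing roughly along x, the round things in the near row along y; their order in each row varies.
- shoe_brush: Shoe brush without a handle: oval wooden back 140 x 46 mm over a dark, stiff bristle block 122 x 36 mm, 24 mm high; 42 mm high in all, about 130 g, lying bristles down. Origin: centre of its underside (bottom of the bristles); x along its length, y across, z up. Take it across y by the wooden back, z 24 to 42 mm.
- dauber: Small polish brush, 145 mm long, 35 g: round head 36 mm across, 26 high (30 mm tuft beneath), centred at x 52 mm; flat wooden handle 16 wide, 11 thick, sloping down to its round end (18 mm wide, resting on the mat) at x -66. Origin: at resting level (z 0) near mid-length; x to the head, y across. Take it across y at x 10 mm, its balance, where the handle spans z 11 to 22.
- polish_tin: Flat round shoe-polish tin of bare metal, 64 mm in diameter (lid, upper half; 62 mm below), 24 mm high, about 100 g, with a small twist key, 16 mm wide, standing out 7 mm from its side at +x, z = 8 to 16 mm. Origin: centre of its underside, z up; any yaw. Take it across y, clear of the key; over the key it measures 71 mm.
- cream_jar: Small breakable jar of shoe cream, white with a black lid, 50 mm in diameter, 46 mm high, about 120 g. Origin: centre of its underside, z up.
- clothes_brush: Clothes brush, not part of the kit: same wood and bristles as the shoe brush but with a handle, 190 mm long in all and 40 mm high (oval head 116 x 46 mm at the +x end, handle 20 mm wide at the -x end). Origin: under the middle of its length, at the bottom of the bristles; x along it. To be left alone.
- skin_cream_tin: Skin-cream tin, not part of the kit: bare metal, wider and flatter than the polish tin, 84 mm in diameter, 18 mm high, no twist key. Origin: centre of its underside. To be left alone.
- capsule_jar: Jar of vitamin capsules, not part of the kit: white with a black lid like the cream jar but 58 mm in diameter and 72 mm high. Origin: centre of its underside. To be left alone.

How it is judged:
By the outcome, as a careful person would: the job done as asked, in the order asked, and still so for the second after the job is handed in, with the robot touching nothing.
It also fails if it takes over 120 s, if anything falls off the work surface, if the arm or the gripper's body presses on something with over 40 N, if the wrist force passes 120 N, or if a joint passes its speed limit or range.

## Robot

A 6-joint arm with a two-finger parallel gripper is mounted at the origin on the work surface. World frame = base frame: x ahead of the robot, y to its left, z up, the work surface at z = 0. Lengths are in mm, angles in degrees, forces in N, time in s.
With the tool pointing down it reaches from about 300 to 850 mm from the base axis. Payload 4.2 kg.
Tool frame: the origin (TCP) lies midway between the tips of the shut fingers; the grasp point (between the pads) lies env.grip_depth behind it (env.grip_depth is the distance from the TCP to the grasp point, in mm); z points along the fingers, y is the direction in which the jaws open and shut (so a half turn about z gives the same grasp; the last joint's range is limited). The gripper opens to 91 mm and grips with 3 to 60 N. Pads are 32 mm wide; open, the fingers measure 118 mm over their backs; the gripper's body (76 mm by 178 mm) begins 60 mm behind the grasp point.
Start: joints at [-76.089, 18.312, 89.639, -0, 72.044, -1.146], TCP at [149.379, -555.274, 213.976] pointing down, gripper open.
Joint ranges: [-177.97, 177.97], [-48.28, 115.42], [12.27, 149.76], [-77.06, 257.06], [2.81, 150.46], [-146.56, 146.56]. Speed limits (degrees/s): [147.25, 147.25, 180, 180, 180, 180].

## Interface

Orientations are given as [roll, pitch, yaw] about the fixed x, y, z axes, in that order (R = Rz(yaw) Ry(pitch) Rx(roll)).
In Python, from workcell import env, cams, spotter gives the robot as it stands.
- The arm moves only by the tool apply_moves, never from a script. Its argument "plan" is a list of rows, each an object with "jaw": the closure, from 0 (fully open) to 1 (shut); "delta_pos": the shift along the tool's x, y, z in mm, a list of three; "spin": the turn about the tool's z in rad. In form: [{"jaw": jaw, "delta_pos": [dx, dy, dz], "spin": spin}, ...]. A call has exactly 8 rows; each row is the pose to reach, as a shift and turn from the pose measured when the call began, along the tool's axes at that moment; what a row does not reach only later rows make up. A row lasts 1/8 s, in which the tool goes at most 62.5 mm and 10.7 degrees, less where a joint would pass 70% of its speed; a pose out of reach is approached as far as the arm can. A call with a gripper value outside its range is refused whole. The fingers move at their own pace and stop on an object; "squeeze" is the grip in N (left out, the last holds). Time passes only in rows, so rows that repeat a pose let the fingers close, or fill a call up. It gives the time, the measured TCP pose, the force and the opening at its end, in the units of the state.
- env.state(): the state, without advancing time (a new reading comes with each control period).
- cams.grab_frame(name): name is "scene" or "top" or "wrist"; returns the picture (420x560x3 uint8, red, green, blue); there is no depth.
- cams.calibration(name): a dict with "camera_matrix" (3x3 intrinsics, pixels), "rvec" (rotation vector, rad) and "tvec" (3), from world to camera coordinates, as OpenCV has them. Camera axes: x right, y down, z forward; pixel columns grow to the right and rows downward; lengths in mm; the calibration is good to about 2 mm. A picture is of the moment at which its call begins: read the wrist's pose just before it. calibration takes no time and is no camera call; for the wrist camera it gives the pose at the moment of the call.
- env.job_done(): hands the job in, once; it reports no verdict.
Trained networks look in the newest picture that a camera, given by its name, has taken for a name from the list of things; names that differ only in an ending like _2 or _b are one class to them, and where a whole thing is asked for, a point or a joint stands for the part that bears it (a point fixed in the world has none). Each returns a list of dicts, best first, with "confidence" (0 to 1); they miss things now and then, are a little off and sometimes report something else, mostly with a low value. They report only what shows in the picture. A call takes as long as a camera call.
- spotter.masks_of(camera, target): "region" (420x560 bool, what is visible of it) and "extent" ([left, top, right, bottom] in pixels, round what is visible of it).
The state is a dict: "time_s": time; "qpos": joint angles; "qvel": joint speeds; "effort": joint torques, N m; "ee_pos": TCP position; "ee_rot": TCP orientation; "force": force on the tool from outside, world axes, zero at the start; "torque": the same for the moment, N m; "gripper_width": finger opening in mm.
Only numpy, scipy, OpenCV 4.12 (cv2) and the standard library are available. Lean on these libraries where they do the work, as an engineer would, in place of code of your own. Each camera call takes 0.05 s, during which the arm holds its last target.

## Working session

There is one attempt and no reset: what is moved stays moved. The work goes in short steps, Python scripts to look and compute and a tool call to move; the robot and the scene stay as the last step left them, time stands still between calls to the robot, and variables do not carry over. Pictures are saved under pics/ and viewed, and the job is handed in when it is done.

Besides the shell and the picture viewer there is one more tool, called after "Request:" by a JSON object that holds its "method" and its "body". apply_moves: Moves the arm, as the interface text tells. Its arguments: {"type":"object","properties":{"plan":{"type":"array"},"squeeze":{"type":"number"}},"required":["plan"]}

```bash
ls; mkdir -p pics
python3 - <<'E'
from workcell import env, cams, spotter
import cv2
s=env.state(); print(s, env.grip_depth)
for n in ["scene","top"]:
    im=cams.grab_frame(n); cv2.imwrite(f"pics/{n}0.png",im[:,:,::-1]); c=cams.calibration(n); print(n,c)
E
```

```text
pics
{'time_s': 0.0, 'qpos': array([-7.60894125e+01,  1.83508722e+01,  8.97050418e+01, -1.02450897e-03,
        7.20433297e+01, -1.14652434e+00]), 'qvel': array([ 0.1531842 ,  0.12126087, -0.00895879,  0.07256897,  0.08525603,
       -0.00246672]), 'effort': array([-6.62673619e-05, -4.12459302e+01, -2.31978106e+01,  7.26088788e-02,
        4.57234879e-02, -1.34816050e-04]), 'ee_pos': array([ 149.24531605, -554.7831004 ,  213.13722724]), 'ee_rot': array([-1.79900757e+02, -1.01193238e-03,  1.50574276e+01]), 'force': array([ 0.25603775, -0.65383199, -0.07627155]), 'torque': array([ 0.01148506, -0.03050916,  0.00182471]), 'gripper_width': 91.07872940468532} 18.8
scene {'camera_matrix': array([[464.66439652,   0.        , 281.64102374],
       [  0.        , 464.66439652, 207.98783513],
       [  0.        ,   0.        ,   1.        ]]), 'rvec': array([ 1.09706464,  2.2360944 , -1.10845096]), 'tvec': array([ 316.89532124, -202.97084523, 1459.02041835])}
top {'camera_matrix': array([[401.38840461,   0.        , 276.88176495],
       [  0.        , 401.38840461, 207.18077532],
       [  0.        ,   0.        ,   1.        ]]), 'rvec': array([ 2.19219098, -2.15529223,  0.07129364]), 'tvec': array([ -0.90538157, 542.06626857, 864.84191386])}
```

View pics/scene0.png

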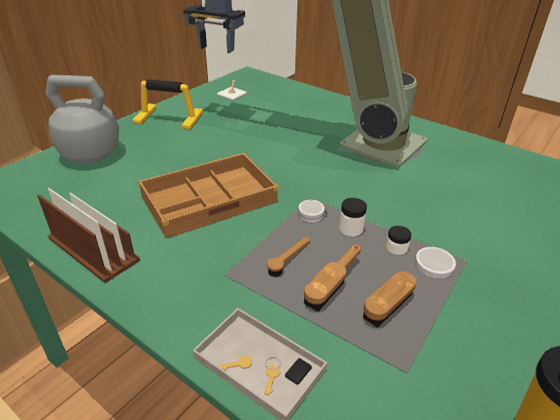

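View pics/top0.png

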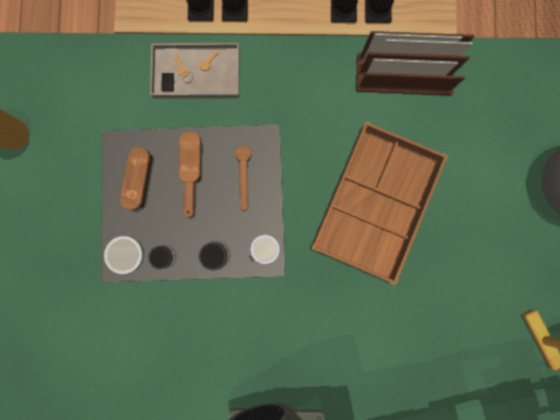

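```bash
cat > h.py <<'E'
import numpy as np, cv2
from scipy.optimize import minimize
def circ(cx,cy,rx,ry=None,n=24):
    t=np.linspace(0,2*np.pi,n,endpoint=False); ry=rx if ry is None else ry
    return np.c_[cx+rx*np.cos(t),cy+ry*np.sin(t)]
def rect(x0,x1,y0,y1): return np.array([[x0,y0],[x1,y0],[x1,y1],[x0,y1]],float)
def stad(L,W): # stadium
    return np.r_[circ(L/2-W/2,0,W/2),circ(-L/2+W/2,0,W/2)]
def pr(poly,z0,z1): return np.r_[np.c_[poly,np.full(len(poly),z0)],np.c_[poly,np.full(len(poly),z1)]]
M={
'shoe_brush':[pr(stad(140,46),24,42),pr(stad(122,36),0,24)],
'dauber':[pr(circ(52,0,18),26,26) , pr(circ(52,0,18),15,26),pr(circ(52,0,15),0,15),
   np.r_[np.c_[rect(30,40,-8,8),np.full(4,26.)],np.c_[rect(30,40,-8,8),np.full(4,14.)],np.c_[circ(-57,0,9),np.zeros(24)],np.c_[circ(-57,0,9),np.full(24,11.)]]],
'polish_tin':[pr(circ(0,0,32),12,24),pr(circ(0,0,31),0,12),pr(rect(25,39,-8,8),8,16)],
'cream_jar':[pr(circ(0,0,25),0,46)],
'clothes_brush':[pr(stad(116,46)+[37,0],22,40),pr(rect(-95,-20,-10,10),22,40)],
'skin_cream_tin':[pr(circ(0,0,42),0,18)],
'capsule_jar':[pr(circ(0,0,29),0,72)],
'shoe_box':[pr(rect(-95,95,-149,149),0,50)],
}
def proj(P,c): return cv2.projectPoints(np.asarray(P,float).reshape(-1,1,3),c['rvec'],c['tvec'],c['camera_matrix'],None)[0].reshape(-1,2)
S=4
def sil(name,x,y,yaw,z,c):
    im=np.zeros((420*S//1,560*S),np.uint8); a=np.radians(yaw); R=np.array([[np.cos(a),-np.sin(a)],[np.sin(a),np.cos(a)]])
    for Q in M[name]:
        W=np.c_[Q[:,:2]@R.T+[x,y],Q[:,2]+z]
        p=proj(W,c); h=cv2.convexHull(((p+0.5)*S).astype(np.float32))
        cv2.fillConvexPoly(im,np.round(h*16).astype(np.int32),1,shift=4)
    return im
def fit(name,masks,cals,x0,z):
    ups=[cv2.resize(m.astype(np.uint8),(560*S,420*S),interpolation=cv2.INTER_NEAREST) for m in masks]
    def f(p):
        l=0
        for u,c in zip(ups,cals):
            s=sil(name,p[0],p[1],p[2],z,c); l+=1-(s&u).sum()/max(1,(s|u).sum())
        return l/len(ups)
    r=minimize(f,x0,method='Nelder-Mead',options=dict(initial_simplex=[x0]+[np.add(x0,d) for d in ([12,0,0],[0,12,0],[0,0,12])],xatol=.1,fatol=1e-5))
    return r.x,r.fun
def back(uv,z,c):
    R,_=cv2.Rodrigues(c['rvec']); K=c['camera_matrix']; d=R.T@np.linalg.inv(K)@[uv[0],uv[1],1]; o=-R.T@c['tvec'].ravel()
    return o+d*(z-o[2])/d[2]
E
python3 - <<'E'
from workcell import env, cams, spotter
from h import *
import pickle
cal={n:cams.calibration(n) for n in ['top','scene']}
out={}
for n in cal:
    cams.grab_frame(n)
    for o in M:
        r=spotter.masks_of(n,o); out[n,o]=r
        print(n,o,[(round(d['confidence'],2),np.round(d['extent']).tolist(),int(d['region'].sum())) for d in r[:3]])
pickle.dump((cal,out),open('m.pkl','wb'))
print(env.state()['time_s'])
E
```

```text
top shoe_brush [(0.83, [125.0, 147.0, 154.0, 211.0], 1436)]
top dauber [(0.97, [236.0, 145.0, 252.0, 212.0], 600)]
top polish_tin [(0.79, [251.0, 237.0, 278.0, 261.0], 644)]
top cream_jar [(0.65, [148.0, 245.0, 175.0, 266.0], 536)]
top clothes_brush [(0.65, [180.0, 130.0, 202.0, 216.0], 1372)]
top skin_cream_tin [(0.62, [105.0, 236.0, 145.0, 278.0], 1246)]
top capsule_jar [(0.6, [198.0, 243.0, 233.0, 271.0], 715)]
top shoe_box [(0.88, [311.0, 123.0, 448.0, 283.0], 12597)]
scene shoe_brush [(0.92, [366.0, 272.0, 416.0, 325.0], 1552), (0.54, [265.0, 234.0, 308.0, 273.0], 539)]
scene dauber [(0.66, [268.0, 234.0, 308.0, 273.0], 500)]
scene polish_tin [(0.73, [297.0, 203.0, 328.0, 224.0], 529)]
scene cream_jar [(0.58, [388.0, 223.0, 408.0, 251.0], 609)]
scene clothes_brush [(0.71, [414.0, 248.0, 456.0, 274.0], 1021), (0.57, [304.0, 244.0, 360.0, 313.0], 1481), (0.33, [139.0, 153.0, 276.0, 235.0], 7142)]
scene skin_cream_tin [(0.8, [414.0, 249.0, 458.0, 277.0], 1035)]
scene capsule_jar [(0.94, [339.0, 197.0, 369.0, 238.0], 866)]
scene shoe_box [(0.68, [139.0, 153.0, 275.0, 239.0], 7154)]
1.0
```

Run:
```python
from h import *
import pickle
cal,out=pickle.load(open('m.pkl','rb'))
yaw0={'shoe_brush':-12,'dauber':0,'clothes_brush':0,'shoe_box':72,'polish_tin':0}
for o in M:
    z=0 if o=='shoe_box' else 3
    for cs in (['top'],['scene'],['top','scene']):
        if o=='clothes_brush': ms=[out[c,o][1 if c=='scene' else 0]['region'] for c in cs]
        else: ms=[out[c,o][0]['region'] for c in cs]
        m=out['top',o][0]['region']; v,u=np.nonzero(m)
        p=back([u.mean(),v.mean()],20,cal['top'])
        x,f=fit(o,ms,[cal[c] for c in cs],[p[0],p[1],yaw0.get(o,0)],z)
        print(o,cs,np.round(x,1),round(1-f,3))
```

```text
shoe_brush ['top'] [599.7 320.2  -8. ] 0.935
shoe_brush ['scene'] [598.3 318.4  -6.5] 0.93
shoe_brush ['top', 'scene'] [598.8 319.6  -7.2] 0.92
dauber ['top'] [608.1  86.    1.5] 0.833
dauber ['scene'] [606.   82.7   1.2] 0.805
dauber ['top', 'scene'] [607.4  84.7   0.7] 0.798
polish_tin ['top'] [450.5  34.9   7.6] 0.903
polish_tin ['scene'] [447.6  30.9  14.8] 0.913
polish_tin ['top', 'scene'] [449.5  33.9  17.1] 0.881
cream_jar ['top'] [429.2 256.7   9.7] 0.946
cream_jar ['scene'] [425.6 252.8   4.9] 0.953
cream_jar ['top', 'scene'] [429.1 255.5  12. ] 0.901
clothes_brush ['top'] [611.1 202.7   0.7] 0.911
clothes_brush ['scene'] [616.3 201.4   2.9] 0.915
clothes_brush ['top', 'scene'] [613.1 202.2   1.7] 0.899
skin_cream_tin ['top'] [430.5 348.   -0.9] 0.961
skin_cream_tin ['scene'] [427.8 344.3  12.9] 0.956
skin_cream_tin ['top', 'scene'] [430.  345.9  -1.8] 0.93
capsule_jar ['top'] [435.  139.9   5.3] 0.954
capsule_jar ['scene'] [430.8 135.7   8.7] 0.944
capsule_jar ['top', 'scene'] [435.1 138.7   3.6] 0.925
shoe_box ['top'] [ 555.2 -211.    67.6] 0.984
shoe_box ['scene'] [ 552.6 -216.2   68. ] 0.982
shoe_box ['top', 'scene'] [ 554.9 -212.3   67.6] 0.971
```

Run:
```python
import cv2
for n,b in (('top',(90,110,460,290)),('scene',(130,140,470,330))):
    im=cv2.imread(f'pics/{n}0.png')[b[1]:b[3],b[0]:b[2]]
    cv2.imwrite(f'pics/{n}0z.png',cv2.resize(im,None,fx=2.1,fy=2.1,interpolation=cv2.INTER_CUBIC))
```

```text
(no output)
```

View pics/scene0z.png

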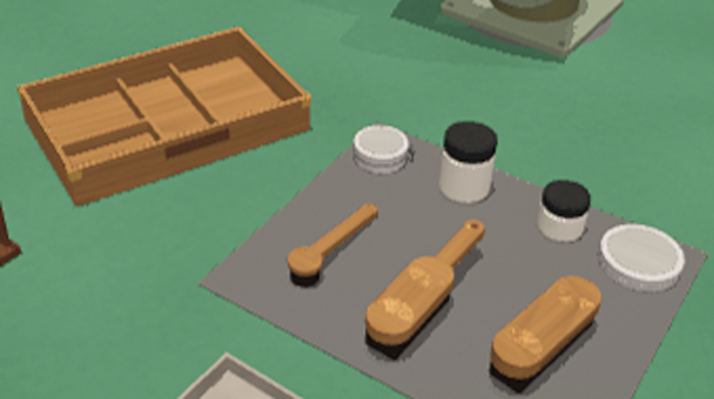

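View pics/top0z.png

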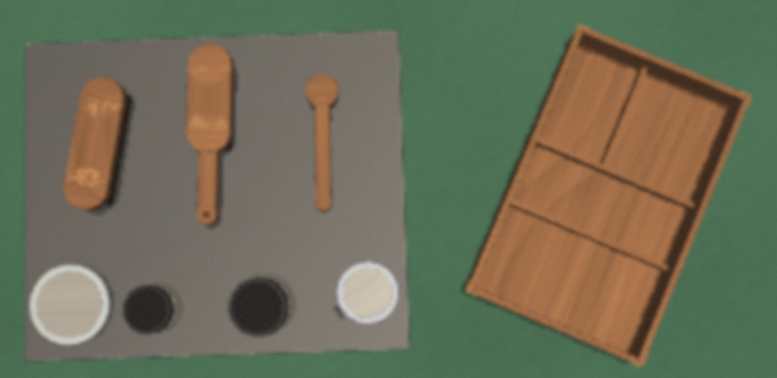

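```bash
cat >> h.py <<'E'
def go(s,x,y,z,yaw):
    from scipy.spatial.transform import Rotation as Ro
    R=Ro.from_euler('xyz',s['ee_rot'],degrees=True).as_matrix()
    d=R.T@(np.array([x,y,z])-s['ee_pos'])
    dy=(yaw-s['ee_rot'][2]+180)%360-180
    # report
    print('pos',np.round(s['ee_pos'],1),'rot',np.round(s['ee_rot'],1),'t',round(s['time_s'],2),'w',round(s['gripper_width'],1),'F',np.round(s['force'],1))
    print('delta',np.round(d,1).tolist(),'spin',round(-np.radians(dy),3))
E
python3 - <<'E'
from workcell import env
from h import *
go(env.state(),599,319,190,-7.5)
E
```

```text
pos [ 149.4 -555.3  214. ] rot [180.    0.   15.1] t 1.0 w 91.5 F [-0.7  0.9  0.1]
delta [661.3, -727.4, 23.9] spin 0.394
```

Request:
{"method": "apply_moves", "body": {"plan": [{"jaw":0,"delta_pos":[41,-45,2],"spin":0.03},{"jaw":0,"delta_pos":[82,-91,4],"spin":0.06},{"jaw":0,"delta_pos":[124,-136,6],"spin":0.1},{"jaw":0,"delta_pos":[165,-181,8],"spin":0.13},{"jaw":0,"delta_pos":[206,-227,10],"spin":0.16},{"jaw":0,"delta_pos":[247,-272,12],"spin":0.2},{"jaw":0,"delta_pos":[288,-317,14],"spin":0.23},{"jaw":0,"delta_pos":[330,-363,16],"spin":0.26}], "squeeze": 20}}

```text
time_s: 2.0
ee_pos: [374.5, -117.3, 198.3]
ee_rot: [180.0, -0.1, 0.1]
force: [1.3, -0.1, 0.0]
gripper_width: 91.1
```

Run:
```python
from workcell import env
from h import *
go(env.state(),599,319,190,-7.5)
```

```text
pos [ 374.5 -117.3  198.3] rot [ 1.8e+02 -1.0e-01  1.0e-01] t 2.0 w 91.1 F [ 1.3 -0.1  0. ]
delta [225.1, -436.0, 8.3] spin 0.132
```

Request:
{"method": "apply_moves", "body": {"plan": [{"jaw":0,"delta_pos":[28,-54,2],"spin":0.13},{"jaw":0,"delta_pos":[56,-108,3],"spin":0.13},{"jaw":0,"delta_pos":[84,-162,4],"spin":0.13},{"jaw":0,"delta_pos":[112,-216,5],"spin":0.13},{"jaw":0,"delta_pos":[140,-270,6],"spin":0.13},{"jaw":0,"delta_pos":[168,-326,7],"spin":0.13},{"jaw":0,"delta_pos":[196,-380,8],"spin":0.13},{"jaw":0,"delta_pos":[225,-436,8],"spin":0.13}]}}

```text
time_s: 3.0
ee_pos: [599.4, 320.4, 190.2]
ee_rot: [180.0, -0.1, -7.4]
force: [1.3, 0.2, -0.5]
gripper_width: 91.2
```

Run:
```python
from workcell import env,cams,spotter
from h import *
go(env.state(),599,319,90,-7.5)
c=cams.calibration('wrist')
im=cams.grab_frame('wrist'); cv2.imwrite("pics/w1.png",im[:,:,::-1])
R,_=cv2.Rodrigues(c['rvec']); print('cam',-R.T@c['tvec'].ravel(), R[2])
for d in spotter.masks_of('wrist','shoe_brush')[:2]:
    print(d['confidence'],d['extent']); 
    if d['confidence']>.5: print(fit('shoe_brush',[d['region']],[c],[599,319,-7.5],3))
```

```text
pos [599.4 320.4 190.2] rot [ 1.8e+02 -1.0e-01 -7.4e+00] t 3.0 w 91.2 F [ 1.3  0.2 -0.5]
delta [-0.4, 1.3, 100.2] spin 0.003
cam [675.52015221 312.08097588 361.62024285] [-0.26660343  0.03393285 -0.96320879]
0.87 [264.9, 129.2, 308.0, 259.4]
(array([599.78918213, 319.86426765,  -7.57549715]), np.float64(0.023963217435351236))
```

View pics/w1.png

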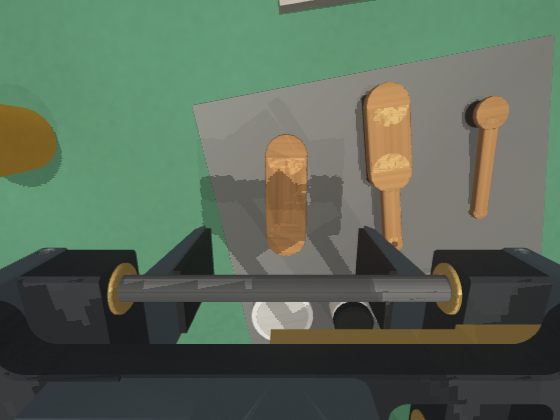

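Request:
{"method": "apply_moves", "body": {"plan": [{"jaw":0,"delta_pos":[0,1,50],"spin":0},{"jaw":0,"delta_pos":[0,1,100],"spin":0},{"jaw":0,"delta_pos":[0,1,140],"spin":0},{"jaw":0,"delta_pos":[0,1,162],"spin":0},{"jaw":0,"delta_pos":[0,1,173],"spin":0},{"jaw":0.6,"delta_pos":[0,1,173],"spin":0},{"jaw":0.6,"delta_pos":[0,1,173],"spin":0},{"jaw":0.6,"delta_pos":[0,1,173],"spin":0}], "squeeze": 20}}

```text
time_s: 4.1
ee_pos: [601.4, 323.6, 16.8]
ee_rot: [-179.8, -0.2, -7.1]
force: [-1.4, -0.3, 0.9]
gripper_width: 64.1
```

Run:
```python
from workcell import env
from h import *
go(env.state(),467,-176,110,67.6)
```

```text
pos [601.4 323.6  16.8] rot [-179.8   -0.2   -7.1] t 4.1 w 64.1 F [-1.4 -0.3  0.9]
delta [-71.0, 512.1, -95.1] spin -1.304
```

Run:
```python
from workcell import env,cams
from h import *
for i in range(3):
    s=env.state();print(s['time_s'],s['ee_pos'],s['ee_rot'],s['qpos'],s['qvel'],s['gripper_width'],s['force'])
    if i<2: im=cams.grab_frame('wrist')
cv2.imwrite("pics/w2.png",im[:,:,::-1])
```

```text
4.1 [601.35909861 323.58791931  16.81371536] [-179.82034398   -0.22938543   -7.12746178] [2.73104584e+01 3.68722006e+01 8.83787556e+01 2.26740600e-02
 5.44582652e+01 1.24424427e+02] [-0.00102149  0.18965019  0.24969102 -0.10175659 -0.00174703  0.05357542] 64.12959579100287 [-1.39875193 -0.3019678   0.94516599]
4.15 [601.20215441 323.50294561  16.60454891] [-179.83482648   -0.20863742   -7.12763744] [2.73102690e+01 3.68825451e+01 8.83937824e+01 2.24145983e-02
 5.44581955e+01 1.24424618e+02] [ 0.02436725  0.23318223  0.35295614 -0.01667583 -0.09078146  0.0583352 ] 60.03548433541976 [ 0.27155888 -0.43574825 -0.55036626]
4.2 [601.08721972 323.49152972  16.41437917] [-179.84457653   -0.19169725   -7.12897915] [2.73130965e+01 3.68945989e+01 8.84019385e+01 2.42836044e-02
 5.44574695e+01 1.24427742e+02] [-0.02974227  0.23986887  0.1936616  -0.03193909  0.01396587  0.02738328] 55.956141289597724 [ 0.59288639  0.16662326 -0.36200278]
```

View pics/w2.png

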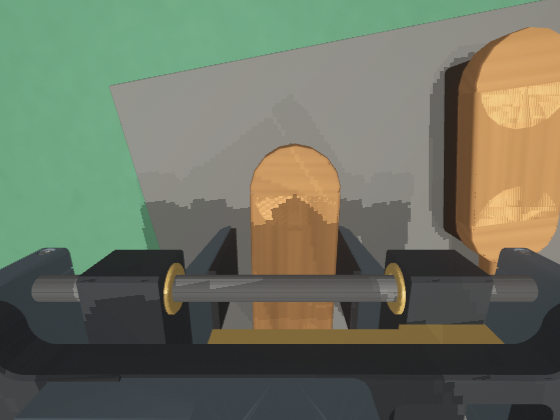

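Run:
```python
from workcell import env
from h import *
go(env.state(),600,320,17,-7.5)
```

```text
pos [601.1 323.5  16.4] rot [-179.8   -0.2   -7.1] t 4.2 w 56.0 F [ 0.6  0.2 -0.4]
delta [-0.6, 3.6, -0.6] spin 0.006
```

Request:
{"method": "apply_moves", "body": {"plan": [{"jaw":0.38,"delta_pos":[-0.6,3.6,-0.6],"spin":0.006},{"jaw":0.38,"delta_pos":[-0.6,3.6,-0.6],"spin":0.006},{"jaw":0.6,"delta_pos":[-0.6,3.6,-0.6],"spin":0.006},{"jaw":0.6,"delta_pos":[-0.6,3.6,-0.6],"spin":0.006},{"jaw":0.6,"delta_pos":[-0.6,3.6,-0.6],"spin":0.006},{"jaw":0.6,"delta_pos":[-0.6,3.6,-20],"spin":0.006},{"jaw":0.6,"delta_pos":[-0.6,3.6,-60],"spin":0.006},{"jaw":0.6,"delta_pos":[-0.6,3.6,-103],"spin":0.006}], "squeeze": 20}}

```text
time_s: 5.2
ee_pos: [599.5, 319.9, 121.1]
ee_rot: [-179.8, -0.2, -7.5]
force: [-0.1, 0.4, -2.2]
gripper_width: 46.1
```

Run:
```python
from workcell import env,cams
from h import *
im=cams.grab_frame('wrist')
cv2.imwrite("pics/w3.png",im[:,:,::-1])
go(env.state(),467,-176,120,67.6)
```

```text
pos [602.8 321.6 128.5] rot [-179.4   -0.8   -7.5] t 5.25 w 45.6 F [1.6 0.9 2.6]
delta [-70.1, 511.1, 2.5] spin -1.31
```

View pics/w3.png

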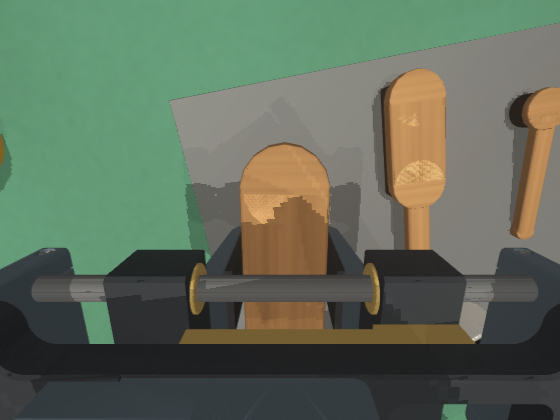

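Request:
{"method": "apply_moves", "body": {"plan": [{"jaw":0.6,"delta_pos":[-5,40,0],"spin":-0.1},{"jaw":0.6,"delta_pos":[-13,100,0],"spin":-0.28},{"jaw":0.6,"delta_pos":[-22,160,0],"spin":-0.46},{"jaw":0.6,"delta_pos":[-30,220,0],"spin":-0.64},{"jaw":0.6,"delta_pos":[-38,280,0],"spin":-0.82},{"jaw":0.6,"delta_pos":[-47,340,0],"spin":-1.0},{"jaw":0.6,"delta_pos":[-55,400,0],"spin":-1.16},{"jaw":0.6,"delta_pos":[-63,460,0],"spin":-1.31}]}}

```text
time_s: 6.25
ee_pos: [484.0, -116.2, 124.2]
ee_rot: [179.3, -0.8, 67.3]
force: [0.6, -0.5, -1.3]
gripper_width: 45.5
```

Run:
```python
from workcell import env,cams
from h import *
cams.grab_frame('wrist');im=cams.grab_frame('wrist');s=env.state()
cv2.imwrite("pics/w4.png",im[:,:,::-1])
go(s,467,-176,80,67.6)
```

```text
pos [ 482.8 -119.   124. ] rot [179.3  -0.7  66.8] t 6.35 w 46.1 F [ 0.6  0.6 -1.1]
delta [-59.1, 7.4, 43.4] spin -0.014
```

View pics/w4.png

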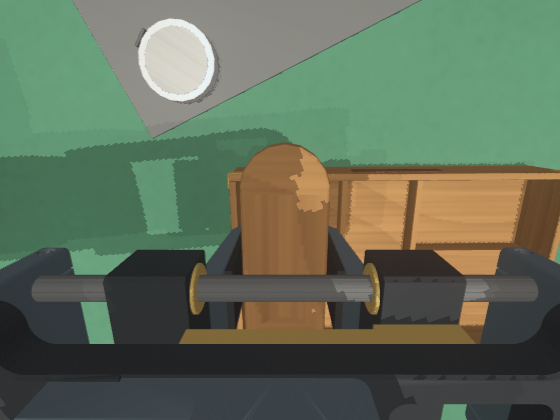

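Request:
{"method": "apply_moves", "body": {"plan": [{"jaw":0.6,"delta_pos":[-30,4,0],"spin":-0.01},{"jaw":0.6,"delta_pos":[-59,7,0],"spin":-0.01},{"jaw":0.6,"delta_pos":[-59,7,10],"spin":-0.01},{"jaw":0.6,"delta_pos":[-59,7,20],"spin":-0.01},{"jaw":0.6,"delta_pos":[-59,7,20],"spin":-0.01},{"jaw":0.6,"delta_pos":[-59,7,20],"spin":-0.01},{"jaw":0.6,"delta_pos":[-59,7,20],"spin":-0.01},{"jaw":0.6,"delta_pos":[-59,7,20],"spin":-0.01}]}}

```text
time_s: 7.35
ee_pos: [466.6, -175.8, 103.7]
ee_rot: [179.3, -0.7, 67.4]
force: [-0.3, 0.9, -0.8]
gripper_width: 45.9
```

Run:
```python
from workcell import env,cams
from h import *
im=cams.grab_frame('wrist');s=env.state()
t=cams.grab_frame('top')
cv2.imwrite("pics/w5.png",np.vstack([im[150:,:,::-1],cv2.resize(t[100:300,290:470,::-1],(360,400))[:, :][:330] if 0 else im[:1,:,::-1]]))
cv2.imwrite("pics/t5.png",cv2.resize(t[100:300,290:470,::-1],None,fx=2.5,fy=2.5))
go(s,467,-176,22.5,67.6)
```

```text
pos [ 466.5 -175.9  103.6] rot [179.3  -0.7  67.4] t 7.4 w 46.0 F [-0.3  0.5 -2. ]
delta [-0.9, -0.5, 81.1] spin -0.004
```

View pics/w5.png

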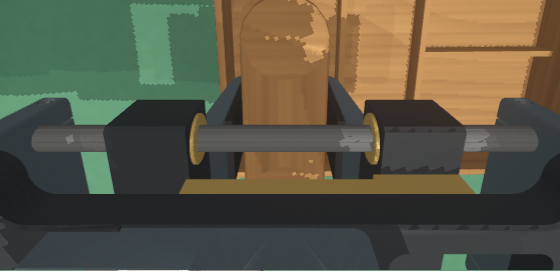

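View pics/t5.png

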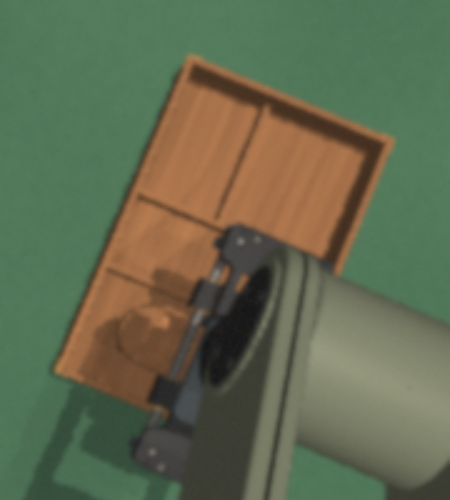

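Request:
{"method": "apply_moves", "body": {"plan": [{"jaw":0.6,"delta_pos":[-1,-0.5,35],"spin":0},{"jaw":0.6,"delta_pos":[-1,-0.5,60],"spin":0},{"jaw":0.6,"delta_pos":[-1,-0.5,75],"spin":0},{"jaw":0.6,"delta_pos":[-1,-0.5,80],"spin":0},{"jaw":0.6,"delta_pos":[-1,-0.5,81],"spin":0},{"jaw":0.6,"delta_pos":[-1,-0.5,81],"spin":0},{"jaw":0.6,"delta_pos":[-1,-0.5,81],"spin":0},{"jaw":0.6,"delta_pos":[-1,-0.5,81],"spin":0}]}}

```text
time_s: 8.45
ee_pos: [467.1, -176.2, 23.0]
ee_rot: [179.3, -0.7, 67.4]
force: [0.1, -0.2, -0.7]
gripper_width: 45.6
```

Run:
```python
from workcell import env,cams
from h import *
s=env.state()
go(s,467,-176,22,67.6)
```

```text
pos [ 467.1 -176.2   23. ] rot [179.3  -0.7  67.4] t 8.45 w 45.6 F [ 0.1 -0.2 -0.7]
delta [0.1, -0.2, 1.0] spin -0.004
```

Not yet in contact, so it goes 1.2 mm lower, then a limited opening and a lift.

Request:
{"method": "apply_moves", "body": {"plan": [{"jaw":0.6,"delta_pos":[0,0,1.2],"spin":0},{"jaw":0.6,"delta_pos":[0,0,1.2],"spin":0},{"jaw":0.4,"delta_pos":[0,0,1.2],"spin":0},{"jaw":0.4,"delta_pos":[0,0,1.2],"spin":0},{"jaw":0.4,"delta_pos":[0,0,-10],"spin":0},{"jaw":0.4,"delta_pos":[0,0,-40],"spin":0},{"jaw":0.4,"delta_pos":[0,0,-90],"spin":0},{"jaw":0.4,"delta_pos":[0,0,-140],"spin":0}]}}

```text
time_s: 9.45
ee_pos: [464.6, -177.0, 165.0]
ee_rot: [179.2, -0.7, 67.4]
force: [0.5, -0.3, -0.7]
gripper_width: 54.9
```

Run:
```python
from workcell import env,cams
from h import *
cams.grab_frame('wrist');im=cams.grab_frame('wrist');s=env.state()
cv2.imwrite("pics/w6.png",im[:,:,::-1])
go(s,616,83,150,1.5)
```

```text
pos [ 468.2 -178.5  169.2] rot [178.5  -0.7  67.4] t 9.55 w 54.6 F [ 0.  -0.2 -1.1]
delta [298.0, 35.1, 23.6] spin 1.149
```

View pics/w6.png

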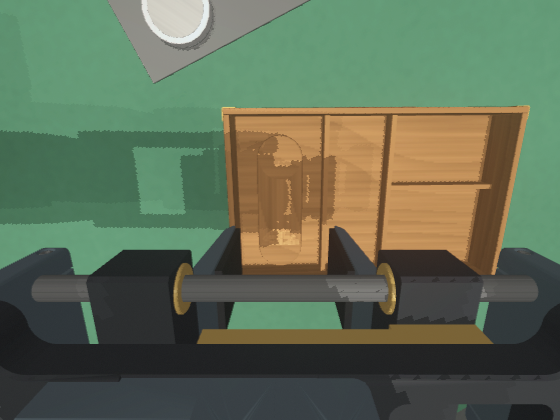

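Run:
```python
from workcell import env,cams
from h import *
c=cams.calibration('wrist');s=env.state()
a=back([223,108],50,c);b=back([528,107],50,c)
print(a,b,np.linalg.norm(a-b)); d=(a-b)/np.linalg.norm(a-b); yaw=np.degrees(np.arctan2(d[1],d[0]))-90; m=(a+b)/2
print('box', m[:2]-95*np.array([np.cos(np.radians(yaw)),np.sin(np.radians(yaw))]), yaw)
cams.grab_frame('wrist')
go(env.state(),616,83,150,1.5)
```

```text
[454.8807831 -68.7840788  50.       ] [ 725.9413886  -180.31193869   50.        ] 293.10802682258566
box [ 554.26350298 -212.40216205] 67.63528871082684
pos [ 466.5 -177.8  166.4] rot [178.8  -0.7  67.4] t 9.6 w 54.8 F [-0.3  0.1 -0.1]
delta [298.0, 37.1, 20.6] spin 1.149
```

Request:
{"method": "apply_moves", "body": {"plan": [{"jaw":0.4,"delta_pos":[40,5,3],"spin":0.15},{"jaw":0.4,"delta_pos":[92,12,6],"spin":0.33},{"jaw":0.4,"delta_pos":[145,18,8],"spin":0.51},{"jaw":0.4,"delta_pos":[200,25,10],"spin":0.69},{"jaw":0.4,"delta_pos":[250,31,12],"spin":0.87},{"jaw":0.4,"delta_pos":[285,36,14],"spin":1.05},{"jaw":0.4,"delta_pos":[298,37,15],"spin":1.15},{"jaw":0.4,"delta_pos":[298,37,15],"spin":1.15}]}}

```text
time_s: 10.6
ee_pos: [615.1, 83.7, 153.9]
ee_rot: [-179.9, -1.2, 1.6]
force: [-0.2, -0.3, 0.2]
gripper_width: 54.6
```

Run:
```python
from workcell import env,cams,spotter
from h import *
cams.grab_frame('wrist')
c=cams.calibration('wrist')
im=cams.grab_frame('wrist'); cv2.imwrite("pics/w7.png",im[:,:,::-1])
for d in spotter.masks_of('wrist','dauber')[:2]:
    print(d['confidence'],d['extent']); 
    if d['confidence']>.5: print(fit('dauber',[d['region']],[c],[607,84,1],3))
go(env.state(),617,84.5,4,1)
```

```text
0.74 [265.9, 142.4, 299.2, 269.2]
(array([609.06913893,  84.94748338,   1.09003697]), np.float64(0.10117610405794841))
pos [615.   82.2 155. ] rot [-179.9   -1.3    1.5] t 10.75 w 54.6 F [-0.3 -0.4 -0.7]
delta [-1.2, -1.9, 151.0] spin 0.009
```

View pics/w7.png

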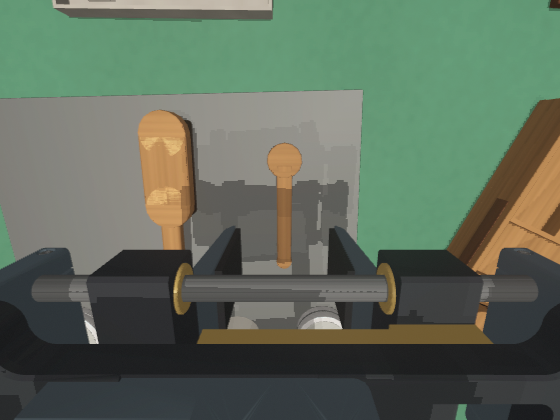

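Run:
```python
from workcell import env,cams
from h import *
c=cams.calibration('wrist')
print(back([284,160],29,c),back([285,267],12,c))
go(env.state(),618,85,4.5,1)
```

```text
[662.10783252  85.39253558  29.        ] [535.78423303  80.95454045  12.        ]
pos [615.   82.2 155. ] rot [-179.9   -1.3    1.5] t 10.75 w 54.6 F [-0.3 -0.4 -0.7]
delta [-0.2, -2.4, 150.5] spin 0.009
```

Request:
{"method": "apply_moves", "body": {"plan": [{"jaw":0.4,"delta_pos":[0.5,-2.4,50],"spin":0.005},{"jaw":0.4,"delta_pos":[0.5,-2.4,100],"spin":0.005},{"jaw":0.4,"delta_pos":[0.5,-2.4,130],"spin":0.005},{"jaw":0.4,"delta_pos":[0.5,-2.4,143],"spin":0.005},{"jaw":0.4,"delta_pos":[0.5,-2.4,147],"spin":0.005},{"jaw":0.4,"delta_pos":[0.5,-2.4,149],"spin":0.005},{"jaw":0.4,"delta_pos":[0.5,-2.4,149],"spin":0.005},{"jaw":0.4,"delta_pos":[0.5,-2.4,149],"spin":0.005}], "squeeze": 15}}

```text
time_s: 11.75
ee_pos: [619.2, 85.1, 6.9]
ee_rot: [-179.9, -1.3, 1.2]
force: [1.2, -0.3, 0.6]
gripper_width: 54.6
```

Run:
```python
from workcell import env,cams
from h import *
im=cams.grab_frame('wrist'); cv2.imwrite("pics/w8.png",im[:,:,::-1])
go(env.state(),618.5,85,4.5,1)
```

```text
pos [619.1  85.1   6.7] rot [-179.9   -1.3    1.2] t 11.8 w 54.6 F [-0.6  0.4 -0.3]
delta [-0.6, 0.1, 2.2] spin 0.004
```

View pics/w8.png

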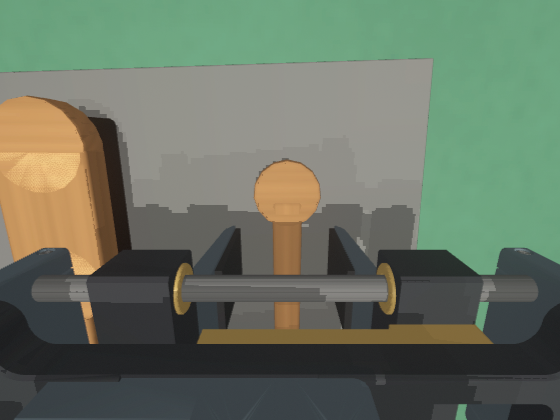

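Request:
{"method": "apply_moves", "body": {"plan": [{"jaw":0.4,"delta_pos":[-0.5,0,2],"spin":0},{"jaw":0.9,"delta_pos":[-0.5,0,2],"spin":0},{"jaw":0.9,"delta_pos":[-0.5,0,2],"spin":0},{"jaw":0.9,"delta_pos":[-0.5,0,2],"spin":0},{"jaw":0.9,"delta_pos":[-0.5,0,2],"spin":0},{"jaw":0.9,"delta_pos":[-0.5,0,2],"spin":0},{"jaw":0.9,"delta_pos":[-0.5,0,2],"spin":0},{"jaw":0.9,"delta_pos":[-0.5,0,2],"spin":0}], "squeeze": 15}}

```text
time_s: 12.8
ee_pos: [618.6, 85.0, 4.7]
ee_rot: [-179.9, -1.3, 1.2]
force: [0.5, -0.5, -0.4]
gripper_width: 16.0
```

Run:
```python
from workcell import env,cams
from h import *
go(env.state(),550,-205,120,67.6)
```

```text
pos [618.6  85.    4.7] rot [-179.9   -1.3    1.2] t 12.8 w 16.0 F [ 0.5 -0.5 -0.4]
delta [-72.1, 288.3, -117.5] spin -1.159
```

Request:
{"method": "apply_moves", "body": {"plan": [{"jaw":0.9,"delta_pos":[0,0,-25],"spin":0},{"jaw":0.9,"delta_pos":[0,0,-65],"spin":0},{"jaw":0.9,"delta_pos":[-4,20,-100],"spin":-0.1},{"jaw":0.9,"delta_pos":[-16,65,-115],"spin":-0.28},{"jaw":0.9,"delta_pos":[-30,120,-118],"spin":-0.46},{"jaw":0.9,"delta_pos":[-44,175,-118],"spin":-0.64},{"jaw":0.9,"delta_pos":[-54,215,-118],"spin":-0.82},{"jaw":0.9,"delta_pos":[-58,240,-118],"spin":-1.0}]}}

```text
time_s: 13.8
ee_pos: [562.2, -158.4, 120.9]
ee_rot: [178.9, -0.8, 58.8]
force: [0.6, 0.7, -0.4]
gripper_width: 16.0
```

Run:
```python
from workcell import env,cams
from h import *
cams.grab_frame('wrist');im=cams.grab_frame('wrist'); cv2.imwrite("pics/w9.png",im[:,:,::-1])
go(env.state(),550.7,-197.5,100,67.6)
```

```text
pos [ 562.5 -158.7  120.9] rot [178.9  -0.8  58.4] t 13.9 w 16.0 F [-0.  -0.  -0.3]
delta [-39.5, 9.9, 20.5] spin -0.161
```

View pics/w9.png

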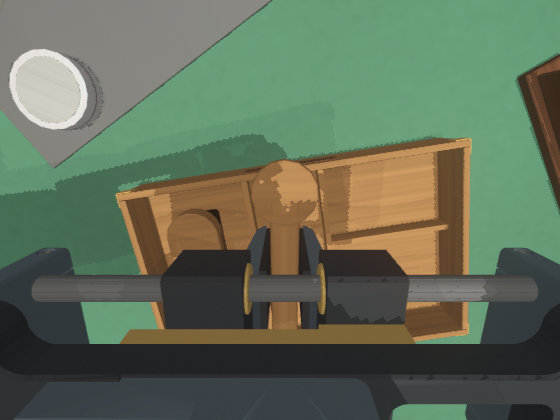

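Request:
{"method": "apply_moves", "body": {"plan": [{"jaw":0.9,"delta_pos":[-20,5,0],"spin":-0.1},{"jaw":0.9,"delta_pos":[-39.5,10,5],"spin":-0.16},{"jaw":0.9,"delta_pos":[-39.5,10,10],"spin":-0.16},{"jaw":0.9,"delta_pos":[-39.5,10,20],"spin":-0.16},{"jaw":0.9,"delta_pos":[-39.5,10,40],"spin":-0.16},{"jaw":0.9,"delta_pos":[-39.5,10,55],"spin":-0.16},{"jaw":0.9,"delta_pos":[-39.5,10,60],"spin":-0.16},{"jaw":0.9,"delta_pos":[-39.5,10,60],"spin":-0.16}]}}

```text
time_s: 14.9
ee_pos: [551.8, -197.2, 60.2]
ee_rot: [178.8, -0.6, 67.5]
force: [-0.0, -0.5, -0.0]
gripper_width: 15.8
```

Run:
```python
from workcell import env,cams
from h import *
im=cams.grab_frame('wrist'); cv2.imwrite("pics/w10.png",im[:,:,::-1])
go(env.state(),550.7,-197.5,10.5,67.6)
```

```text
pos [ 552.  -197.4   60.7] rot [178.8  -0.6  67.5] t 14.95 w 16.1 F [-0.2 -0.8 -0.4]
delta [-1.1, -2.3, 50.2] spin -0.001
```

View pics/w10.png

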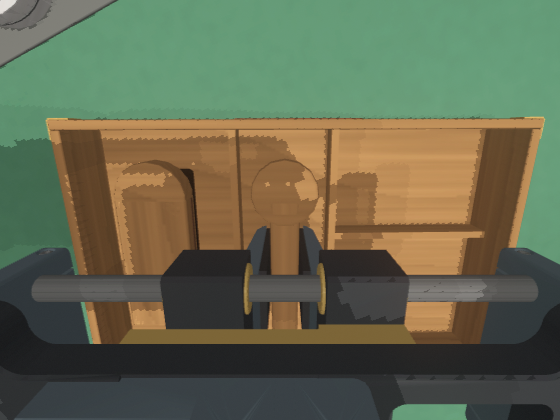

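Request:
{"method": "apply_moves", "body": {"plan": [{"jaw":0.9,"delta_pos":[-1,-1.5,20],"spin":0},{"jaw":0.9,"delta_pos":[-1,-1.5,38],"spin":0},{"jaw":0.9,"delta_pos":[-1,-1.5,46],"spin":0},{"jaw":0.9,"delta_pos":[-1,-1.5,49],"spin":0},{"jaw":0.9,"delta_pos":[-1,-1.5,50],"spin":0},{"jaw":0.9,"delta_pos":[-1,-1.5,50],"spin":0},{"jaw":0.9,"delta_pos":[-1,-1.5,50],"spin":0},{"jaw":0.9,"delta_pos":[-1,-1.5,50],"spin":0}]}}

```text
time_s: 15.95
ee_pos: [551.6, -197.8, 11.0]
ee_rot: [178.8, -0.6, 67.5]
force: [-0.1, 0.2, -0.8]
gripper_width: 15.9
```

Run:
```python
from workcell import env,cams
from h import *
go(env.state(),550.7,-197.5,10,67.6)
```

```text
pos [ 551.6 -197.8   11. ] rot [178.8  -0.6  67.5] t 15.95 w 15.9 F [-0.1  0.2 -0.8]
delta [-0.1, -0.9, 1.0] spin -0.001
```

Request:
{"method": "apply_moves", "body": {"plan": [{"jaw":0.9,"delta_pos":[0,0,1.3],"spin":0},{"jaw":0.9,"delta_pos":[0,0,1.3],"spin":0},{"jaw":0.68,"delta_pos":[0,0,1.3],"spin":0},{"jaw":0.68,"delta_pos":[0,0,1.3],"spin":0},{"jaw":0.68,"delta_pos":[0,0,-8],"spin":0},{"jaw":0.68,"delta_pos":[0,0,-35],"spin":0},{"jaw":0.4,"delta_pos":[0,0,-85],"spin":0},{"jaw":0.1,"delta_pos":[0,0,-130],"spin":0}]}}

```text
time_s: 16.95
ee_pos: [548.5, -197.9, 143.0]
ee_rot: [178.7, -0.6, 67.5]
force: [1.6, -0.8, 0.4]
gripper_width: 46.2
```

Run:
```python
from workcell import env,cams
from h import *
cams.grab_frame('wrist');c=cams.calibration('wrist');im=cams.grab_frame('wrist'); cv2.imwrite("pics/w11.png",im[:,:,::-1])
cams.grab_frame('wrist')
go(env.state(),449,33,150,124)
```

```text
pos [ 550.1 -198.5  144.3] rot [178.4  -0.6  67.5] t 17.1 w 58.3 F [ 0.2 -1.2 -0. ]
delta [175.4, -181.7, -9.0] spin -0.985
```

View pics/w11.png

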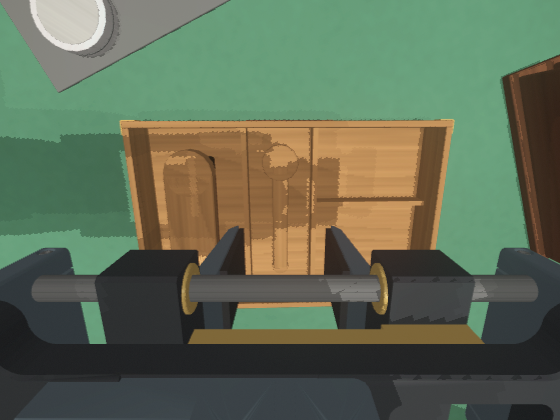

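Request:
{"method": "apply_moves", "body": {"plan": [{"jaw":0,"delta_pos":[30,-30,0],"spin":-0.15},{"jaw":0,"delta_pos":[70,-72,-2],"spin":-0.33},{"jaw":0,"delta_pos":[108,-112,-4],"spin":-0.5},{"jaw":0,"delta_pos":[140,-145,-6],"spin":-0.67},{"jaw":0,"delta_pos":[164,-170,-8],"spin":-0.84},{"jaw":0,"delta_pos":[175,-182,-9],"spin":-0.985},{"jaw":0,"delta_pos":[175,-182,-9],"spin":-0.985},{"jaw":0,"delta_pos":[175,-182,-9],"spin":-0.985}]}}

```text
time_s: 18.1
ee_pos: [448.6, 32.3, 149.6]
ee_rot: [178.6, 1.0, 123.8]
force: [0.6, -0.3, -0.0]
gripper_width: 91.4
```

Run:
```python
from workcell import env,cams,spotter
from h import *
cams.grab_frame('wrist')
c=cams.calibration('wrist')
im=cams.grab_frame('wrist'); cv2.imwrite("pics/w12.png",im[:,:,::-1])
for d in spotter.masks_of('wrist','polish_tin')[:2]:
    print(d['confidence'],d['extent']); 
    if d['confidence']>.4: print(fit('polish_tin',[d['region']],[c],[449,33,124],3))
go(env.state(),449,33,5,124)
```

```text
0.73 [254.0, 161.4, 311.5, 232.8]
(array([449.5074096 ,  33.80162323, 125.25940014]), np.float64(0.03531657651924913))
pos [448.8  32.1 149.8] rot [178.6   1.  123.8] t 18.25 w 91.0 F [ 0.8 -0.3 -0.4]
delta [3.2, -2.9, 144.7] spin -0.003
```

View pics/w12.png

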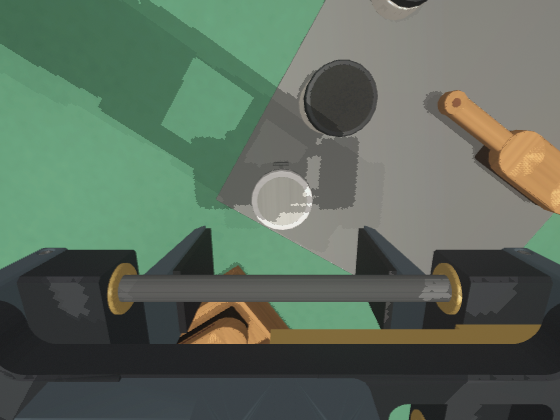

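Run:
```python
from workcell import env
from h import *
go(env.state(),449.5,33.8,5.5,124.5)
```

```text
pos [448.8  32.1 149.8] rot [178.6   1.  123.8] t 18.25 w 91.0 F [ 0.8 -0.3 -0.4]
delta [3.6, -2.0, 144.2] spin -0.012
```

Request:
{"method": "apply_moves", "body": {"plan": [{"jaw":0,"delta_pos":[3.5,-2,45],"spin":-0.01},{"jaw":0,"delta_pos":[3.5,-2,95],"spin":-0.01},{"jaw":0,"delta_pos":[3.5,-2,125],"spin":-0.01},{"jaw":0,"delta_pos":[3.5,-2,137],"spin":-0.01},{"jaw":0,"delta_pos":[3.5,-2,142],"spin":-0.01},{"jaw":0,"delta_pos":[3.5,-2,143],"spin":-0.01},{"jaw":0,"delta_pos":[3.5,-2,143],"spin":-0.01},{"jaw":0,"delta_pos":[3.5,-2,143],"spin":-0.01}]}}

```text
time_s: 19.25
ee_pos: [450.1, 33.7, 7.4]
ee_rot: [178.5, 1.1, 124.4]
force: [-0.2, 0.4, -0.6]
gripper_width: 91.3
```

Run:
```python
from workcell import env,cams
from h import *
im=cams.grab_frame('wrist'); cv2.imwrite("pics/w13.png",im[:,:,::-1])
go(env.state(),449.5,33.8,5.2,124.5)
```

```text
pos [449.9  33.7   7.3] rot [178.6   1.1 124.4] t 19.3 w 91.1 F [-0.4  0.4  0.4]
delta [0.3, -0.3, 2.1] spin -0.002
```

View pics/w13.png

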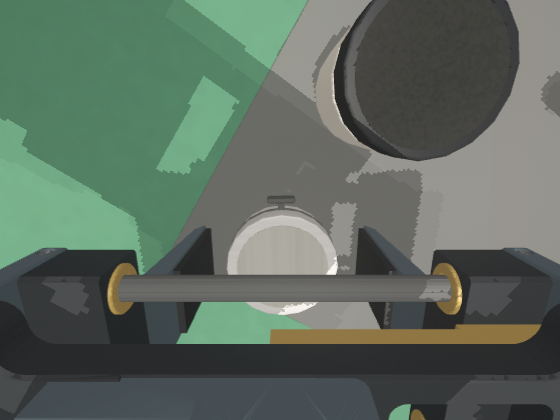

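Request:
{"method": "apply_moves", "body": {"plan": [{"jaw":0,"delta_pos":[0.3,-0.3,2],"spin":0},{"jaw":0.4,"delta_pos":[0.3,-0.3,2],"spin":0},{"jaw":0.4,"delta_pos":[0.3,-0.3,2],"spin":0},{"jaw":0.4,"delta_pos":[0.3,-0.3,2],"spin":0},{"jaw":0.4,"delta_pos":[0.3,-0.3,2],"spin":0},{"jaw":0.4,"delta_pos":[0.3,-0.3,2],"spin":0},{"jaw":0.4,"delta_pos":[0.3,-0.3,2],"spin":0},{"jaw":0.4,"delta_pos":[0.3,-0.3,2],"spin":0}], "squeeze": 25}}

```text
time_s: 20.3
ee_pos: [449.5, 33.8, 5.3]
ee_rot: [178.6, 1.1, 124.4]
force: [0.7, 0.1, -0.9]
gripper_width: 63.6
```

Run:
```python
from workcell import env,cams
from h import *
a=np.radians(67.6);R=np.array([[np.cos(a),-np.sin(a)],[np.sin(a),np.cos(a)]])
for p in ((-42,-86),(51.5,-86)): print(R@p+[554.5,-212])
p=R@[-42,-86]+[554.5,-212]
go(env.state(),p[0],p[1],120,67.6)
```

```text
[ 618.00600308 -283.60298578]
[ 653.63608327 -197.15793164]
pos [449.5  33.8   5.3] rot [178.6   1.1 124.4] t 20.3 w 63.6 F [ 0.7  0.1 -0.9]
delta [-359.2, -37.6, -109.1] spin 0.992
```

Run:
```python
import pickle
from h import *
cal,_=pickle.load(open('m.pkl','rb'))
for uv in ((358,93),(455,95)): print(back(uv,0,cal['top']))
for uv in ((45,198),(100,262)): print(back(uv,100,cal['scene']),back(uv,0,cal['scene']))
```

```text
[ 8.11266013e+02 -1.74045682e+02  1.13686838e-13]
[ 809.31409674 -396.57034524    0.        ]
[ 871.75573032 -393.58465187  100.        ] [ 813.07689626 -544.33857433    0.        ]
[ 920.58241679 -126.10874617  100.        ] [ 869.97540726 -232.64466549    0.        ]
```

Request:
{"method": "apply_moves", "body": {"plan": [{"jaw":0.4,"delta_pos":[0,0,-20],"spin":0},{"jaw":0.4,"delta_pos":[-2,0,-60],"spin":0},{"jaw":0.4,"delta_pos":[-15,-2,-105],"spin":0},{"jaw":0.4,"delta_pos":[-50,-5,-125],"spin":0.17},{"jaw":0.4,"delta_pos":[-105,-11,-125],"spin":0.34},{"jaw":0.4,"delta_pos":[-160,-17,-125],"spin":0.51},{"jaw":0.4,"delta_pos":[-215,-23,-125],"spin":0.68},{"jaw":0.4,"delta_pos":[-250,-26,-125],"spin":0.85}]}}

```text
time_s: 21.3
ee_pos: [566.2, -189.3, 133.8]
ee_rot: [178.2, -0.4, 75.3]
force: [0.2, 1.4, -2.2]
gripper_width: 63.2
```

Run:
```python
from workcell import env,cams
from h import *
cams.grab_frame('wrist');im=cams.grab_frame('wrist'); cv2.imwrite("pics/w14.png",im[:,:,::-1])
go(env.state(),618,-283.6,110,67.6)
```

```text
pos [ 567.  -190.2  133.6] rot [178.2  -0.3  75.5] t 21.4 w 63.2 F [-0.3 -0.2 -2.4]
delta [-77.7, 72.0, 25.5] spin 0.137
```

View pics/w14.png

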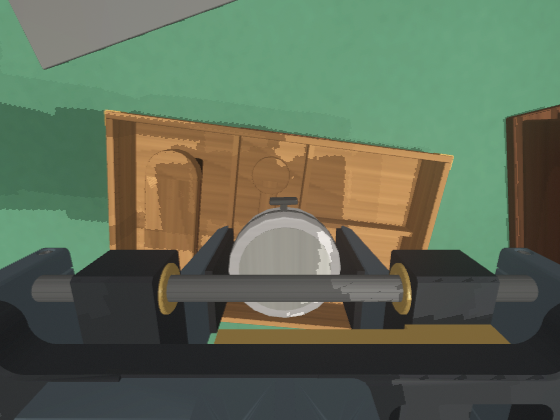

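Request:
{"method": "apply_moves", "body": {"plan": [{"jaw":0.4,"delta_pos":[-25,24,5],"spin":0.05},{"jaw":0.4,"delta_pos":[-58,54,10],"spin":0.1},{"jaw":0.4,"delta_pos":[-78,72,15],"spin":0.137},{"jaw":0.4,"delta_pos":[-78,72,25],"spin":0.137},{"jaw":0.4,"delta_pos":[-78,72,40],"spin":0.137},{"jaw":0.4,"delta_pos":[-78,72,55],"spin":0.137},{"jaw":0.4,"delta_pos":[-78,72,60],"spin":0.137},{"jaw":0.4,"delta_pos":[-78,72,60],"spin":0.137}]}}

```text
time_s: 22.4
ee_pos: [618.9, -283.4, 75.2]
ee_rot: [178.3, -0.6, 67.7]
force: [0.3, 0.6, -1.1]
gripper_width: 63.0
```

Run:
```python
from workcell import env,cams
from h import *
im=cams.grab_frame('wrist'); cv2.imwrite("pics/w15.png",im[:,:,::-1])
go(env.state(),618,-283.6,11.5,67.6)
```

```text
pos [ 619.2 -283.7   75.8] rot [178.2  -0.6  67.7] t 22.45 w 63.0 F [ 0.3 -1.5 -0.5]
delta [-1.0, -3.2, 64.2] spin 0.001
```

View pics/w15.png

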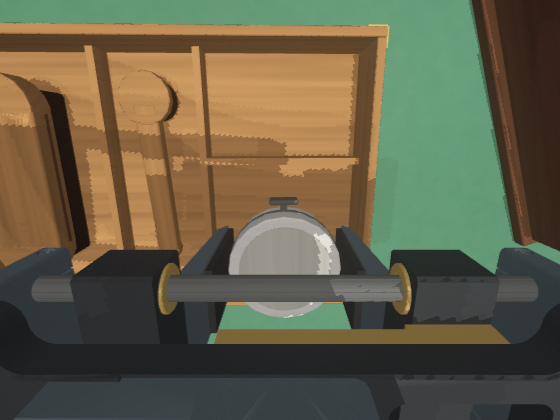

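Request:
{"method": "apply_moves", "body": {"plan": [{"jaw":0.4,"delta_pos":[-1,-3,25],"spin":0},{"jaw":0.4,"delta_pos":[-1,-3,48],"spin":0},{"jaw":0.4,"delta_pos":[-1,-3,58],"spin":0},{"jaw":0.4,"delta_pos":[-1,-3,62],"spin":0},{"jaw":0.4,"delta_pos":[-1,-3,64],"spin":0},{"jaw":0.4,"delta_pos":[-1,-3,64],"spin":0},{"jaw":0.4,"delta_pos":[-1,-3,64],"spin":0},{"jaw":0.4,"delta_pos":[-1,-3,64],"spin":0}]}}

```text
time_s: 23.45
ee_pos: [618.4, -283.8, 12.1]
ee_rot: [178.2, -0.6, 67.7]
force: [0.1, 0.1, -1.0]
gripper_width: 63.0
```

Run:
```python
from workcell import env,cams
from h import *
go(env.state(),618,-283.6,10.3,67.6)
```

```text
pos [ 618.4 -283.8   12.1] rot [178.2  -0.6  67.7] t 23.45 w 63.0 F [ 0.1  0.1 -1. ]
delta [-0.0, -0.5, 1.8] spin 0.001
```

Request:
{"method": "apply_moves", "body": {"plan": [{"jaw":0.4,"delta_pos":[0,0,1],"spin":0},{"jaw":0.4,"delta_pos":[0,0,2],"spin":0},{"jaw":0.4,"delta_pos":[0,0,2],"spin":0},{"jaw":0.19,"delta_pos":[0,0,2],"spin":0},{"jaw":0.19,"delta_pos":[0,0,1],"spin":0},{"jaw":0.19,"delta_pos":[0,0,-10],"spin":0},{"jaw":0.19,"delta_pos":[0,0,-50],"spin":0},{"jaw":0.19,"delta_pos":[0,0,-105],"spin":0}]}}

```text
time_s: 24.45
ee_pos: [614.0, -283.1, 117.3]
ee_rot: [178.3, -0.6, 67.6]
force: [1.0, 0.0, 0.4]
gripper_width: 74.1
```

Run:
```python
from workcell import env,cams
from h import *
cams.grab_frame('wrist');cams.grab_frame('wrist');im=cams.grab_frame('wrist'); cv2.imwrite("pics/w16.png",im[:,:,::-1])
go(env.state(),428.5,255.5,170,90)
```

```text
pos [ 617.  -284.6  121.9] rot [177.6  -0.5  67.6] t 24.6 w 73.7 F [ 0.   0.7 -0.6]
delta [428.3, -377.6, -59.7] spin -0.39
```

View pics/w16.png

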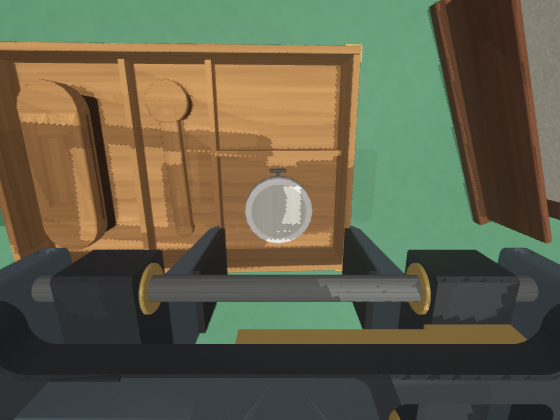

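Run:
```python
from workcell import env,cams
from h import *
for i in range(8):
    cams.grab_frame('wrist'); s=env.state(); print(np.round(s['ee_rot'],2),np.round(s['ee_pos'],1))
go(env.state(),428.5,255.5,190,90)
```

```text
[177.95  -0.55  67.65] [ 615.5 -283.9  119.2]
[178.16  -0.57  67.65] [ 614.5 -283.4  117.3]
[178.28  -0.58  67.64] [ 614.  -283.1  116.2]
[178.33  -0.58  67.64] [ 613.9 -283.   115.6]
[178.34  -0.58  67.65] [ 613.9 -283.   115.4]
[178.33  -0.58  67.64] [ 614.  -283.1  115.4]
[178.31  -0.58  67.65] [ 614.2 -283.1  115.5]
[178.28  -0.58  67.65] [ 614.4 -283.2  115.8]
pos [ 614.4 -283.2  115.8] rot [178.3  -0.6  67.6] t 25.0 w 74.1 F [-0.1  0.2 -0.2]
delta [428.3, -374.5, -81.1] spin -0.39
```

Request:
{"method": "apply_moves", "body": {"plan": [{"jaw":0,"delta_pos":[35,-31,-20],"spin":-0.05},{"jaw":0,"delta_pos":[80,-70,-40],"spin":-0.1},{"jaw":0,"delta_pos":[126,-110,-55],"spin":-0.15},{"jaw":0,"delta_pos":[172,-150,-65],"spin":-0.2},{"jaw":0,"delta_pos":[218,-190,-72],"spin":-0.25},{"jaw":0,"delta_pos":[264,-231,-76],"spin":-0.3},{"jaw":0,"delta_pos":[310,-271,-78],"spin":-0.35},{"jaw":0,"delta_pos":[340,-297,-80],"spin":-0.39}]}}

```text
time_s: 26.0
ee_pos: [465.3, 146.5, 190.1]
ee_rot: [178.2, 0.1, 90.2]
force: [0.0, 1.1, 0.4]
gripper_width: 91.3
```

Run:
```python
from workcell import env,cams
from h import *
for i in range(3): cams.grab_frame('wrist')
go(env.state(),428.5,255.5,160,90)
```

```text
pos [466.  145.7 190.1] rot [1.782e+02 1.000e-01 9.020e+01] t 26.15 w 91.5 F [ 0.6 -0.2 -0.3]
delta [110.0, -38.1, 28.7] spin 0.003
```

Request:
{"method": "apply_moves", "body": {"plan": [{"jaw":0,"delta_pos":[35,-12,10],"spin":0},{"jaw":0,"delta_pos":[80,-28,20],"spin":0},{"jaw":0,"delta_pos":[105,-36,26],"spin":0},{"jaw":0,"delta_pos":[110,-38,29],"spin":0},{"jaw":0,"delta_pos":[110,-38,29],"spin":0},{"jaw":0,"delta_pos":[110,-38,29],"spin":0},{"jaw":0,"delta_pos":[110,-38,29],"spin":0},{"jaw":0,"delta_pos":[110,-38,29],"spin":0}]}}

```text
time_s: 27.15
ee_pos: [428.8, 255.1, 159.9]
ee_rot: [178.2, 0.1, 90.1]
force: [-0.4, 0.2, 0.2]
gripper_width: 91.2
```

Run:
```python
from workcell import env,cams,spotter
from h import *
c=cams.calibration('wrist')
im=cams.grab_frame('wrist'); cv2.imwrite("pics/w17.png",im[:,:,::-1])
for d in spotter.masks_of('wrist','cream_jar')[:2]:
    print(d['confidence'],d['extent']); 
    if d['confidence']>.4: print(fit('cream_jar',[d['region']],[c],[428.5,255.5,0],3))
go(env.state(),428.5,255.5,15,90)
```

```text
0.69 [256.2, 171.5, 307.6, 230.1]
(array([429.37696582, 256.18857244,   9.24138418]), np.float64(0.033006320967880365))
pos [428.7 255.3 159.8] rot [1.782e+02 1.000e-01 9.020e+01] t 27.25 w 91.2 F [0.6 1.  0.6]
delta [0.5, -4.8, 144.8] spin 0.003
```

View pics/w17.png

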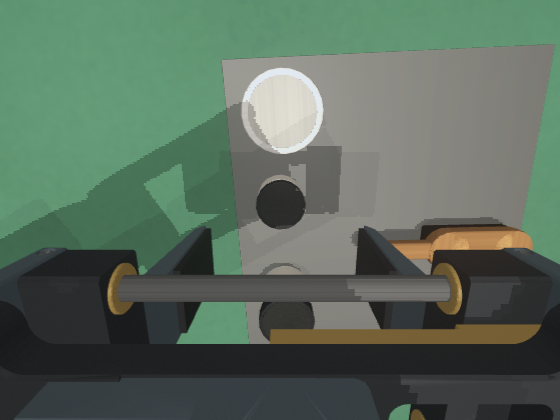

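Run:
```python
from workcell import env
from h import *
go(env.state(),429.3,256.2,13,90)
```

```text
pos [428.7 255.3 159.8] rot [1.782e+02 1.000e-01 9.020e+01] t 27.25 w 91.2 F [0.6 1.  0.6]
delta [1.2, -4.0, 146.8] spin 0.003
```

Request:
{"method": "apply_moves", "body": {"plan": [{"jaw":0,"delta_pos":[1,-4,45],"spin":0},{"jaw":0,"delta_pos":[1,-4,90],"spin":0},{"jaw":0,"delta_pos":[1,-4,122],"spin":0},{"jaw":0,"delta_pos":[1,-4,138],"spin":0},{"jaw":0,"delta_pos":[1,-4,145],"spin":0},{"jaw":0,"delta_pos":[1,-4,147],"spin":0},{"jaw":0,"delta_pos":[1,-4,147],"spin":0},{"jaw":0,"delta_pos":[1,-4,147],"spin":0}]}}

```text
time_s: 28.25
ee_pos: [429.8, 256.2, 13.5]
ee_rot: [178.1, 0.1, 90.2]
force: [-1.5, 0.4, 0.4]
gripper_width: 91.0
```

Run:
```python
from workcell import env,cams
from h import *
im=cams.grab_frame('wrist'); cv2.imwrite("pics/w18.png",im[:,:,::-1])
go(env.state(),429.3,256.2,13,90)
```

```text
pos [429.7 256.2  13.4] rot [1.781e+02 1.000e-01 9.020e+01] t 28.3 w 91.1 F [-0.5  0.6 -0.1]
delta [0.0, -0.4, 0.4] spin 0.003
```

View pics/w18.png

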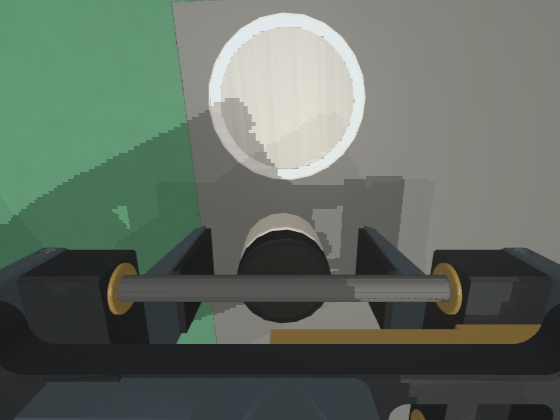

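Request:
{"method": "apply_moves", "body": {"plan": [{"jaw":0.3,"delta_pos":[0,0,0],"spin":0},{"jaw":0.5,"delta_pos":[0,0,0],"spin":0},{"jaw":0.55,"delta_pos":[0,0,0],"spin":0},{"jaw":0.55,"delta_pos":[0,0,0],"spin":0},{"jaw":0.55,"delta_pos":[0,0,0],"spin":0},{"jaw":0.55,"delta_pos":[0,0,0],"spin":0},{"jaw":0.55,"delta_pos":[0,0,0],"spin":0},{"jaw":0.55,"delta_pos":[0,0,0],"spin":0}], "squeeze": 25}}

```text
time_s: 29.3
ee_pos: [429.5, 256.1, 13.4]
ee_rot: [178.2, 0.1, 90.1]
force: [-1.8, 0.1, 1.2]
gripper_width: 50.2
```

Run:
```python
from workcell import env,cams
from h import *
go(env.state(),653.6,-197.2,140,67.6)
```

```text
pos [429.5 256.1  13.4] rot [1.782e+02 1.000e-01 9.010e+01] t 29.3 w 50.2 F [-1.8  0.1  1.2]
delta [-454.1, 226.8, -118.6] spin 0.394
```

Request:
{"method": "apply_moves", "body": {"plan": [{"jaw":0.55,"delta_pos":[0,0,-15],"spin":0},{"jaw":0.55,"delta_pos":[0,0,-50],"spin":0},{"jaw":0.55,"delta_pos":[0,0,-95],"spin":0},{"jaw":0.55,"delta_pos":[-20,10,-120],"spin":0.02},{"jaw":0.55,"delta_pos":[-60,30,-128],"spin":0.06},{"jaw":0.55,"delta_pos":[-105,52,-130],"spin":0.1},{"jaw":0.55,"delta_pos":[-150,75,-130],"spin":0.14},{"jaw":0.55,"delta_pos":[-195,97,-130],"spin":0.18}]}}

```text
time_s: 30.3
ee_pos: [523.4, 60.0, 146.6]
ee_rot: [178.1, -0.2, 79.8]
force: [0.5, 0.8, -1.8]
gripper_width: 49.9
```

Run:
```python
from workcell import env,cams
from h import *
for i in range(4): im=cams.grab_frame('wrist')
cv2.imwrite("pics/w19.png",im[:,:,::-1])
go(env.state(),653.6,-197.2,130,67.6)
```

```text
pos [522.7  60.9 146.3] rot [178.2  -0.2  79.7] t 30.5 w 49.8 F [ 0.   0.4 -1.9]
delta [-230.7, 174.2, 20.7] spin 0.212
```

View pics/w19.png

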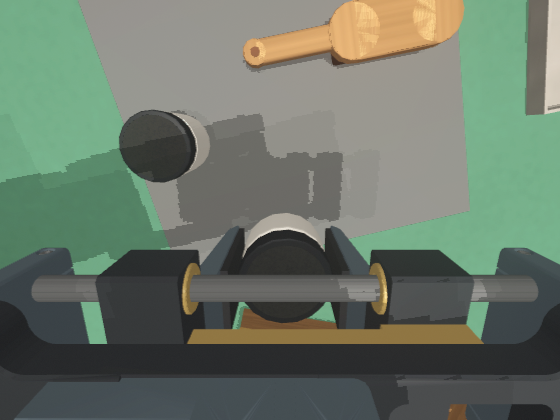

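Request:
{"method": "apply_moves", "body": {"plan": [{"jaw":0.55,"delta_pos":[-25,19,0],"spin":0.04},{"jaw":0.55,"delta_pos":[-65,49,3],"spin":0.08},{"jaw":0.55,"delta_pos":[-110,83,6],"spin":0.12},{"jaw":0.55,"delta_pos":[-155,117,10],"spin":0.16},{"jaw":0.55,"delta_pos":[-195,147,14],"spin":0.2},{"jaw":0.55,"delta_pos":[-220,166,18],"spin":0.212},{"jaw":0.55,"delta_pos":[-231,174,20],"spin":0.212},{"jaw":0.55,"delta_pos":[-231,174,20],"spin":0.212}]}}

```text
time_s: 31.5
ee_pos: [653.0, -196.5, 130.1]
ee_rot: [178.4, -0.6, 67.6]
force: [-0.3, 0.8, -0.8]
gripper_width: 49.6
```

Run:
```python
from workcell import env,cams
from h import *
for i in range(4): im=cams.grab_frame('wrist')
cv2.imwrite("pics/w20.png",im[:,:,::-1])
t=cams.grab_frame('top')
cv2.imwrite("pics/t20.png",cv2.resize(t[100:300,290:470,::-1],None,fx=2.5,fy=2.5))
go(env.state(),653.6,-197.2,70,67.6)
```

```text
pos [ 653.  -196.2  131.1] rot [178.3  -0.6  67.7] t 31.75 w 50.0 F [ 0.5 -0.1 -2. ]
delta [-1.4, -0.8, 61.1] spin 0.001
```

View pics/w20.png

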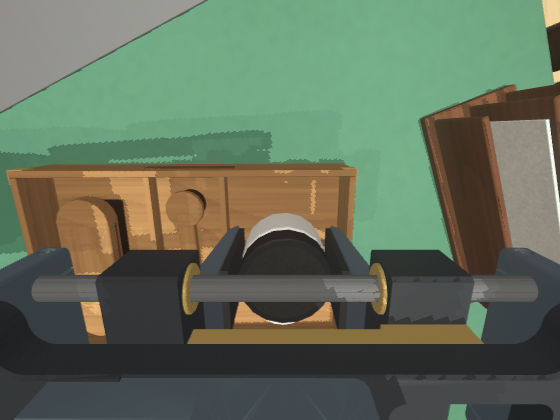

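View pics/t20.png

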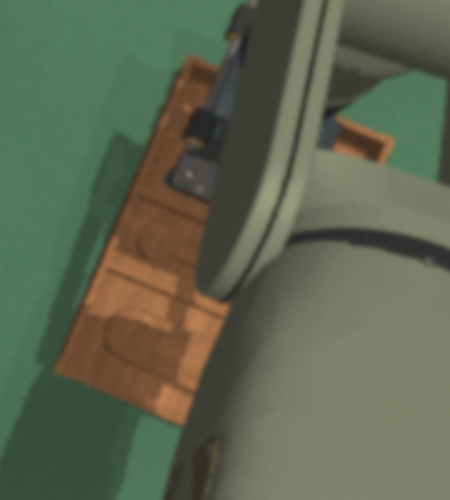

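Request:
{"method": "apply_moves", "body": {"plan": [{"jaw":0.55,"delta_pos":[0,-1,20],"spin":0},{"jaw":0.55,"delta_pos":[-1,-2,55],"spin":0},{"jaw":0.55,"delta_pos":[-2,-3,85],"spin":0},{"jaw":0.55,"delta_pos":[-2,-4,98],"spin":0},{"jaw":0.55,"delta_pos":[-2,-4,104],"spin":0},{"jaw":0.55,"delta_pos":[-2,-4,107],"spin":0},{"jaw":0.55,"delta_pos":[-2,-4,108],"spin":0},{"jaw":0.55,"delta_pos":[-2,-4,108],"spin":0}]}}

```text
time_s: 32.75
ee_pos: [652.3, -196.8, 23.8]
ee_rot: [178.2, -0.6, 67.7]
force: [0.5, -0.1, -2.1]
gripper_width: 49.4
```

Run:
```python
from workcell import env,cams
from h import *
for i in range(3): im=cams.grab_frame('wrist')
cv2.imwrite("pics/w21.png",im[:,:,::-1])
go(env.state(),653.6,-197.2,18.4,67.6)
```

```text
pos [ 652.2 -196.7   23.5] rot [178.3  -0.6  67.7] t 32.9 w 49.9 F [-0.  -0.2 -1.1]
delta [0.1, 1.4, 5.1] spin 0.001
```

View pics/w21.png

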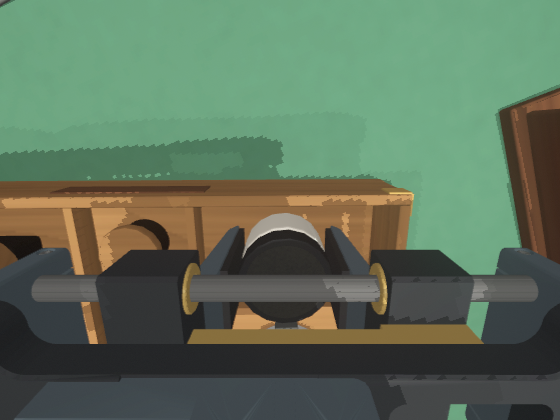

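Jar is inside the smaller bay (between the partition at column ~198 and the wall at ~375). Lower the last 5 mm slowly.

Request:
{"method": "apply_moves", "body": {"plan": [{"jaw":0.55,"delta_pos":[0,0.5,1.5],"spin":0},{"jaw":0.55,"delta_pos":[0,0.5,2.5],"spin":0},{"jaw":0.55,"delta_pos":[0,0.5,3.5],"spin":0},{"jaw":0.55,"delta_pos":[0,0.5,4.2],"spin":0},{"jaw":0.55,"delta_pos":[0,0.5,4.7],"spin":0},{"jaw":0.55,"delta_pos":[0,0.5,5],"spin":0},{"jaw":0.55,"delta_pos":[0,0.5,5],"spin":0},{"jaw":0.55,"delta_pos":[0,0.5,5],"spin":0}]}}

```text
time_s: 33.9
ee_pos: [652.8, -196.8, 18.6]
ee_rot: [178.3, -0.6, 67.7]
force: [-0.1, -0.3, -0.1]
gripper_width: 50.1
```

Run:
```python
from workcell import env,cams
from h import *
for i in range(4): cams.grab_frame('wrist'); go(env.state(),653.6,-197.2,18.4,67.6)
```

```text
pos [ 652.8 -196.8   18.6] rot [178.3  -0.6  67.7] t 33.95 w 49.8 F [-0.6  1.2 -0.6]
delta [-0.1, 0.9, 0.3] spin 0.001
pos [ 652.8 -196.8   18.6] rot [178.3  -0.6  67.7] t 34.0 w 49.9 F [-1.1  1.1  0.3]
delta [-0.1, 0.9, 0.3] spin 0.001
pos [ 652.8 -196.8   18.6] rot [178.3  -0.6  67.7] t 34.05 w 50.1 F [ 0.1  0.3 -0.7]
delta [-0.0, 0.9, 0.2] spin 0.001
pos [ 652.8 -196.8   18.6] rot [178.3  -0.6  67.7] t 34.1 w 50.2 F [-0.6  1.  -0. ]
delta [-0.1, 0.9, 0.3] spin 0.001
```

Request:
{"method": "apply_moves", "body": {"plan": [{"jaw":0.55,"delta_pos":[0,0,0.5],"spin":0},{"jaw":0.55,"delta_pos":[0,0,0.5],"spin":0},{"jaw":0.44,"delta_pos":[0,0,0.5],"spin":0},{"jaw":0.4,"delta_pos":[0,0,0.5],"spin":0},{"jaw":0.36,"delta_pos":[0,0,0.5],"spin":0},{"jaw":0.32,"delta_pos":[0,0,0.5],"spin":0},{"jaw":0.32,"delta_pos":[0,0,0],"spin":0},{"jaw":0.32,"delta_pos":[0,0,-5],"spin":0}]}}

```text
time_s: 35.1
ee_pos: [652.4, -196.8, 23.4]
ee_rot: [178.3, -0.6, 67.7]
force: [0.7, 0.3, 0.7]
gripper_width: 62.0
```

Request:
{"method": "apply_moves", "body": {"plan": [{"jaw":0.32,"delta_pos":[0,0,-15],"spin":0},{"jaw":0.32,"delta_pos":[0,0,-35],"spin":0},{"jaw":0.32,"delta_pos":[0,0,-70],"spin":0},{"jaw":0.32,"delta_pos":[0,0,-110],"spin":0},{"jaw":0.32,"delta_pos":[-10,0,-140],"spin":0},{"jaw":0.32,"delta_pos":[-40,0,-150],"spin":0},{"jaw":0.32,"delta_pos":[-90,0,-160],"spin":0},{"jaw":0.32,"delta_pos":[-130,0,-160],"spin":0}]}}

```text
time_s: 36.1
ee_pos: [597.9, -318.5, 184.6]
ee_rot: [178.1, -0.6, 67.7]
force: [-0.2, -0.4, -0.7]
gripper_width: 62.3
```

Run:
```python
from workcell import env,cams
from h import *
for i in range(3): im=cams.grab_frame('wrist')
cv2.imwrite("pics/w22.png",im[:,:,::-1])
go(env.state(),420,-450,220,15)
```

```text
pos [ 597.2 -318.6  183.2] rot [178.2  -0.6  67.5] t 36.25 w 61.8 F [-0.3 -0.1 -0.2]
delta [-188.8, -112.2, -42.3] spin 0.916
```

View pics/w22.png

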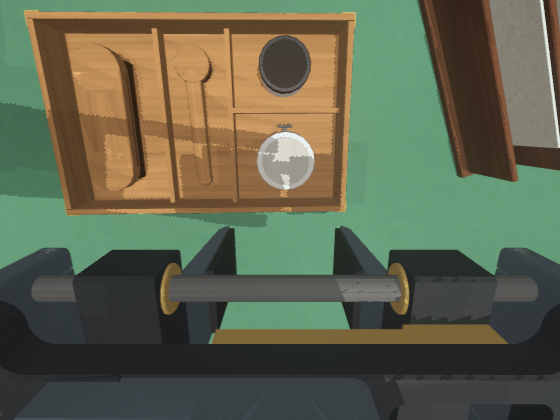

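Request:
{"method": "apply_moves", "body": {"plan": [{"jaw":0.3,"delta_pos":[-25,-15,-20],"spin":0.1},{"jaw":0.3,"delta_pos":[-60,-40,-40],"spin":0.2},{"jaw":0.3,"delta_pos":[-80,-80,-50],"spin":0.3},{"jaw":0.3,"delta_pos":[-100,-120,-50],"spin":0.4},{"jaw":0.3,"delta_pos":[-120,-160,-50],"spin":0.5},{"jaw":0.3,"delta_pos":[-130,-180,-50],"spin":0.5},{"jaw":0.3,"delta_pos":[-130,-180,-50],"spin":0.5},{"jaw":0.3,"delta_pos":[-130,-180,-50],"spin":0.5}]}}

```text
time_s: 37.25
ee_pos: [381.1, -369.7, 226.5]
ee_rot: [178.7, -1.4, 38.9]
force: [0.3, -0.3, -0.1]
gripper_width: 63.9
```

Run:
```python
from workcell import env,cams,spotter
from h import *
go(env.state(),420,-450,220,15)
ims=[]
R=lambda a:np.array([[np.cos(a),-np.sin(a)],[np.sin(a),np.cos(a)]])
for n in ('top','scene'):
    im=cams.grab_frame(n); cv2.imwrite(f'pics/{n}9.png',im[:,:,::-1])
    c=cams.calibration(n)
    for o,x0 in dict(shoe_brush=[467,-176,67],dauber=[546,-207,67],polish_tin=[618,-284,67],cream_jar=[652,-197,0],clothes_brush=[612,202,1],skin_cream_tin=[430,347,0],capsule_jar=[434,138,0]).items():
        r=spotter.masks_of(n,o)
        if not r: print(n,o,None); continue
        p,f=fit(o,[r[0]['region']],[c],x0,8 if p_in else 3) if (p_in:=(x0[1]<0)) is not None else 0
        b=R(-np.radians(67.6))@(p[:2]-[554.5,-212])
        print(n,o,round(r[0]['confidence'],2),np.round(p,1),'fit',round(1-f,2),'box' if p_in else '',np.round(b) if p_in else '')
```

```text
pos [ 381.1 -369.7  226.5] rot [178.7  -1.4  38.9] t 37.25 w 63.9 F [ 0.3 -0.3 -0.1]
delta [-20.4, 86.8, 8.0] spin 0.418
top shoe_brush 0.87 [ 466.6 -175.1   66.9] fit 0.94 box [ 1. 95.]
top dauber 0.71 [ 547.8 -205.1   67.7] fit 0.81 box [4. 9.]
top polish_tin 0.57 [ 618.  -282.5   75.1] fit 0.9 box [-41. -86.]
top cream_jar 0.79 [ 651.9 -195.6    7.3] fit 0.96 box [ 52. -84.]
top clothes_brush 0.82 [6.122e+02 2.031e+02 2.000e-01] fit 0.94  
top skin_cream_tin 0.95 [431.5 347.8   1.9] fit 0.97  
top capsule_jar 0.72 [435.3 139.8   3.1] fit 0.96  
scene shoe_brush 0.55 [ 461.5 -181.8   67.2] fit 0.87 box [-8. 97.]
scene dauber 0.73 [ 541.5 -218.2   69. ] fit 0.68 box [-11.  10.]
scene polish_tin 0.57 [ 614.  -289.2   71.5] fit 0.84 box [-49. -84.]
scene cream_jar 0.57 [ 634.6 -221.6   32.7] fit 0.61 box [ 22. -78.]
scene clothes_brush 0.98 [615.3 201.    1.8] fit 0.92  
scene skin_cream_tin 0.61 [428.1 344.8  10.8] fit 0.95  
scene capsule_jar 0.58 [430.6 136.2   6.2] fit 0.96
```

View pics/scene9.png

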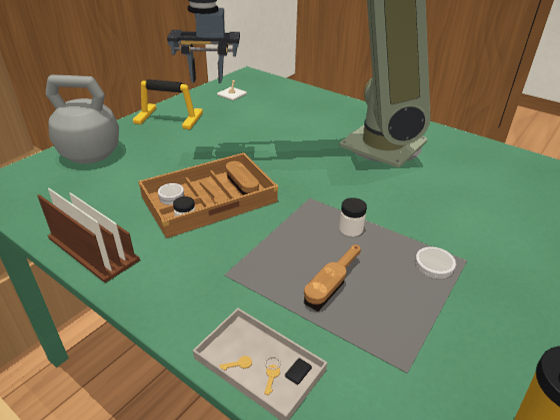

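View pics/top9.png

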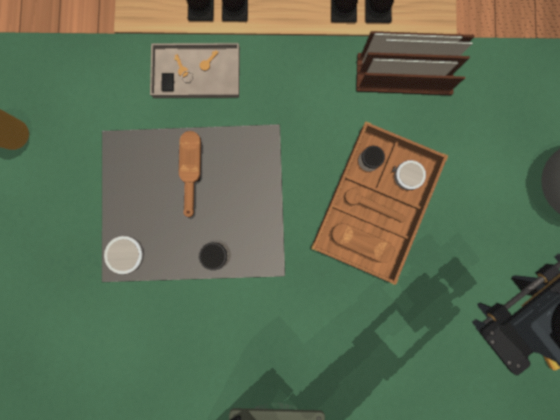

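Run:
```python
from workcell import env
s=env.state(); print(s['force'],s['qvel'].round(2))
print(env.job_done()); print(env.state()['time_s'])
```

```text
[ 0.20965247 -0.32337918  0.00454908] [ 0.04 -0.05 -0.01  0.06 -0.01 -0.09]
the job is handed in; nothing more can be done
None
the job is handed in; nothing more can be done
```

All four kit pieces are back in the box, moved in the order asked: shoe brush, dauber, polish tin, cream jar. The job is handed in at about 38 s. I lowered the cream jar the last 5 mm slowly and opened the jaws only once it was at floor level.

- **In the box:** the last top-camera fits put every piece in its own bay. In box coordinates (mm) the shoe brush is at (1, 95), the dauber at (4, 9), the tin at (-41, -86) and the jar at (52, -84). The pictures show the brushes bristles down and both lids up. I could not measure flatness directly. It rests on the pictures and on each release height matching the floor.
- **On the mat:** the clothes brush, skin-cream tin and capsule jar measure within about 2 mm of where they started.
- **Disagreement:** the side camera's fits for the pieces in the box are off by up to about 15 mm, and about 30 mm for the jar. The box walls hide their lower parts, so these fits were poor (0.61–0.87), and I relied on the top and wrist views.
- **Arm at hand-in:** it stood clear of everything, with the wrist force near zero. The tool carried a small tilt of up to 2° from the pick-ups, with no visible effect.

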